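Counter-hold the hidden bolt head of the bracket

ROBOT

A 6-joint arm with a two-finger parallel gripper is mounted at the origin on a cart in front of the work surface, level with it; the furniture and walls round the work are solid. World frame = base frame: x ahead of the robot, y to its left, z up, the work surface at z = 0. Lengths are in mm, angles in rad, forces in N, time in s.
With the tool pointing down it reaches from about 350 to 775 mm from the base axis. Payload 7.3 kg.
Tool frame: the origin (TCP) lies on the mounting face of the last link; the fingertips stand 178 mm ahead of it and the grasp point (between the pads) lies 159 mm ahead of it (bot.grip_point_offset is the distance from the TCP to the grasp point, in mm); x points along the fingers, y is the direction in which the jaws open and shut, and the axes are right-handed (so a half turn about x gives the same grasp; the last joint's range is limited). The gripper opens to 92 mm and grips with 3 to 60 N. Pads are 19 mm wide; open, the fingers measure 130 mm over their backs; the gripper's body (75 mm by 190 mm) begins 47 mm behind the grasp point.
Start: joints at [1.046, 0.342, 1.524, -0, 1.275, -0.146], TCP at [194.127, 487.794, 404.741] pointing down, gripper open.
Joint ranges: [-2.53, 2.53], [-0.77, 2.02], [0.04, 2.7], [-1, 4.14], [0.28, 2.66], [-3.11, 3.11]. Speed limits (rad/s): [2.57, 2.57, 3.14, 3.14, 3.14, 3.14].

INTERFACE

Orientations are given as [roll, pitch, yaw] about the fixed x, y, z axes, in that order (R = Rz(yaw) Ry(pitch) Rx(roll)).
In Python, from plant import bot gives the robot as it stands.
- The arm moves only by the tool arm_command, never from a script. Its argument "moves" is a list of rows, each a list of 5 numbers: the shift along the tool's x, y, z in cm, then the turn about the tool's x in degrees, then the opening, from 0 (shut) to 1 (fully open). A call has 1 to 10 rows; each row is the pose to reach, as a shift and turn from the pose measured when the call began, along the tool's axes at that moment; what a row does not reach only later rows make up. A row lasts 1/10 s, in which the tool goes at most 50 mm and 8.59 degrees, less where a joint would pass 70% of its speed; a pose out of reach is approached as far as the arm can. A call with a gripper value outside its range is refused whole. The fingers move at their own pace and stop on an object; the grip force is fixed at half the most. Time passes only in rows, so rows that repeat a pose let the fingers close. It gives the time, the measured TCP pose, the force and the opening at its end, in the units of the state.
- bot.get_obs(): the state, without advancing time (a new reading comes with each control period).
- bot.capture(name): name is "side" or "top"; returns a dict with "frame" (480x640x3 uint8, blue, green, red), "K" (3x3 intrinsics, pixels), "origin" and "orientation" of the camera in the world. Camera axes: x right, y down, z forward; pixel columns grow to the right and rows downward; lengths in mm; the calibration is good to about 2 mm. A picture is of the moment at which its call begins. There is no depth.
- bot.close_job(): hands the job in, once; it reports no verdict.
The state is a dict: "time": time; "joint_positions": joint angles; "dq": joint speeds; "tau": joint torques, N m; "tool_pos": TCP position; "tcp_rot": TCP orientation; "contact_force": force on the tool from outside, world axes, zero at the start; "moment": the same for the moment, N m; "grip_width": finger opening in mm.
Only numpy, scipy, OpenCV 4.12 (cv2) and the standard library are available. Lean on these libraries where they do the work, as an engineer would, in place of code of your own. Each camera call takes 0.05 s, during which the arm holds its last target.

TASK

First press the yellow locking pin on the iron plate fully home. Then reach down into the narrow gap behind the bracket's front ear, take the hidden hexagonal bolt head squarely between the fingers by two opposite flats, turn the bolt until its red pointer stands straight up at the white mark, and hold it there against its spring so that somebody can tighten the nut: finish while still gripping it. Do not disturb the dropper bottle, the small beaker or the rubber bung standing nearby.

Things in the scene. Friction and masses are not known exactly. Their poses are not given: they have to be found in the camera images.
- base: fixed grey iron plate, 224 (x) x 150 (y) x 10 mm; origin at the centre of its underside, on the table; x axis roughly away from the robot, y left, z up. It carries the locking pin (near end) and a blue U-bracket of two upright ears, 56 mm wide (y -28 to 28): front ear x -8 to 0, top z = 110 mm; rear ear x 54 to 60, top z = 104 mm
- gap (a point): middle of the 54 mm gap between the ears, at x = 27, y = 0, z = 104 mm in base (axes as base). The gap is open above and at both sides (+y, -y); its floor is at z = 14 mm, screw heads to 17
- bolt_head (a point): centre for gripping on the bolt's steel hexagonal head behind the front ear, on the bolt's axis: x = 23, y = 0, z = 90 mm in base. The bolt runs along base x. Head 26 mm across flats, 30 across corners, x 12 to 32 in base; brass spacer, 20 mm thick, x 0 to 12. In front of the ear (x -10 to -36): nut and red pointer reaching 29 mm from the axis
- bolt (a joint): turn of the bolt about base +x, rad. 0: pointer straight up at the white line on the front ear, two flats upright (normals along base y). Positive: pointer and these flats lean to base -y (right, seen from the robot). A spring pulls it to 0.38 (0.15 N m at 0; friction 0.04 N m): let go, it returns to 0.28 or more. Starts 0.30 to 0.46; stops at -0.4 and 0.8
- pin_top (a point): centre of the flat top of the yellow locking pin's round cap, 28 mm in diameter and 10 mm high, over a dark round boss (30 mm in diameter) at x = -85, y = 0 in base. Fully home the cap sits on the boss and its top is at z = 36 mm
- pin (a joint): how far the pin still stands up, m: 0 = fully home, cap down on the boss; starts 0.007 to 0.011; slides down with about 4 N of friction, no spring, and stays where it is left
- dropper: small dropper bottle, black rubber teat, 33 mm in diameter, 92 mm high, loose, beside the plate on base's +y side; origin at the centre of its underside. Not to be disturbed
- cup: small clear glass beaker, 49 mm in diameter, 44 mm high, loose, beside the plate on base's -y side; origin at the centre of its underside. Not to be disturbed
- bung: grey rubber bung, 28 mm in diameter, 27 mm high, loose, beside the plate on base's -y side; origin at the centre of its underside. Not to be disturbed

How it is judged (in metres and radians):
On the way, in this order (a step that is already met when the one before it is completed fails the run):
1. the locking pin is fully home (value of joint pin below 0.002 m), for 0.2 s.
2. the bolt head is gripped in the gap and the pointer is upright (value of joint bolt between -0.14 and 0.14 rad and contact force between the fingers and bolt above 5 N and distance between the grasp point and bolt_head below 0.02 m), for 0.3 s.
At the end, for the whole second after the job is handed in: The pin stands up less than 2 mm; the fingers straddle the bolt head with their grasp point within 20 mm of its gripping centre and press on it with more than 5 N; the bolt is within 0.14 rad (8 degrees) of upright and still (under 0.1 rad/s), held against its spring (all of step 2 and value of joint pin below 0.002 m and velocity of joint bolt between -0.1 and 0.1 rad/s); the arm keeps its last pose, push and grip.
It fails at once if the dropper bottle is shifted by more than 15 mm or tipped (distance of dropper from where it was at the start of the episode above 0.015 m or angle between dropper's own z axis and vertical above 0.35 rad).
It fails at once if the small beaker is shifted by more than 15 mm or tipped (distance of cup from where it was at the start of the episode above 0.015 m or angle between cup's own z axis and vertical above 0.35 rad).
It fails at once if the rubber bung is shifted by more than 15 mm or tipped (distance of bung from where it was at the start of the episode above 0.015 m or angle between bung's own z axis and vertical above 0.35 rad).
It also fails if it takes over 38 s, if anything falls off the work surface, if the arm or the gripper's body presses on something with over 40 N, if the wrist force passes 120 N, or if a joint passes its speed limit or range.

## Working session

There is one attempt and no reset: what is moved stays moved. The work goes in short steps, Python scripts to look and compute and a tool call to move; the robot and the scene stay as the last step left them, time stands still between calls to the robot, and variables do not carry over. Pictures are saved under pics/ and viewed, and the job is handed in when it is done.

Besides the shell and the picture viewer there is one more tool, called by a JSON object that holds its "fn" and its "kwargs". arm_command: Moves the arm, as the interface text tells. Its arguments: {"type":"object","properties":{"moves":{"type":"array"}},"required":["moves"]}

```bash
mkdir -p pics; ls
python3 - <<'E'
from plant import bot
import cv2
o=bot.get_obs()
for k,v in o.items(): print(k,v)
for n in("side","top"):
    c=bot.capture(n); cv2.imwrite(f"pics/{n}0.png",c["frame"]); print(n,c["K"],c["origin"],c["orientation"])
E
```

```text
pics
time 0.0
joint_positions [ 1.04603357e+00  3.42697589e-01  1.52505702e+00 -1.73465731e-05
  1.27539783e+00 -1.45996691e-01]
dq [-1.32453576e-03  8.44542539e-04  2.00795273e-03 -1.93361633e-03
  1.38835480e-03  2.09617769e-05]
tau [ 4.57849237e-04 -4.31253970e+01 -2.44219798e+01  7.17438734e-02
  5.61410410e-02 -1.37557727e-04]
tool_pos [194.03452299 487.66408251 404.04383498]
tcp_rot [-1.70615904  1.56923645 -2.08492005]
contact_force [-0.03148948 -1.13084679  0.44543311]
moment [ 0.04098702 -0.05227739  0.0606626 ]
grip_width 91.54197292365181
side [[584.92744157   0.         322.11489485]
 [  0.         584.92744157 241.8517338 ]
 [  0.           0.           1.        ]] [ 149.32569197 -591.40918222  715.3012745 ] [-2.20846268  0.0174127  -0.60365599]
top [[561.66509082   0.         319.5573521 ]
 [  0.         561.66509082 232.19308274]
 [  0.           0.           1.        ]] [ 426.11355878  115.04930297 1100.93562138] [-2.9528751  -0.02308332 -1.58883198]
```

View pics/side0.png

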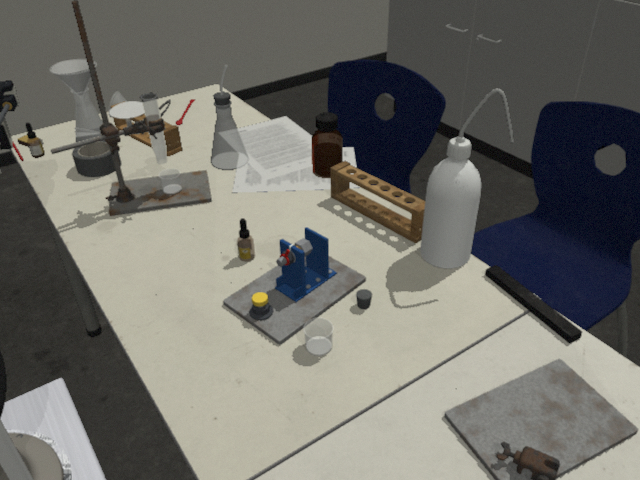

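View pics/top0.png

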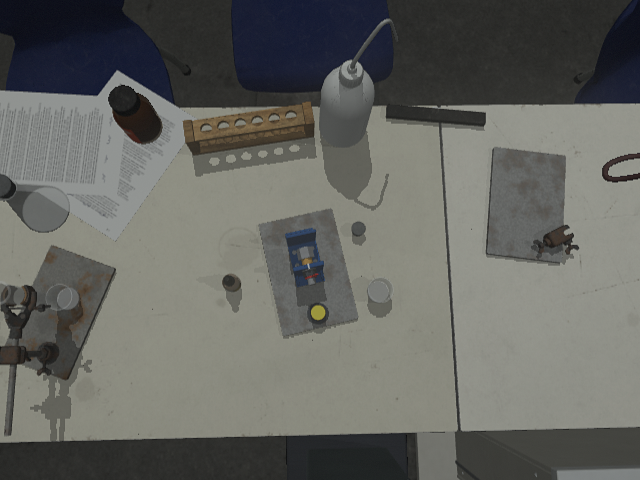

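The side view shows the plate with its blue bracket near (305,265), the yellow pin at (260,299), the dropper at (245,245), the beaker at (318,337) and the bung at (364,299). In the top view the plate corners are about (260,223), (332,209), (357,318) and (285,336), and the pin is at (318,313).

```bash
cat > h.py <<'E'
import numpy as np, cv2
from scipy.spatial.transform import Rotation as R
def cam(c):
    K=np.array(c["K"]);o=np.array(c["origin"]);return K,o,R.from_euler('xyz',c["orientation"]).as_matrix()
def proj(c,P):
    K,o,r=cam(c);q=(np.atleast_2d(P)-o)@r@K.T;return q[:,:2]/q[:,2:]
def ray(c,uv):
    K,o,r=cam(c);uv=np.atleast_2d(uv);d=np.c_[uv,np.ones(len(uv))]@np.linalg.inv(K).T@r.T;return o,d
def onz(c,uv,z):
    o,d=ray(c,uv);return o+d*((z-o[2])/d[:,2:])
E
cat > m.py <<'E'
from plant import bot
from h import *
C={n:bot.capture(n) for n in("side","top")}
t=C["top"];f=t["frame"]
hsv=cv2.cvtColor(f,cv2.COLOR_BGR2HSV)
roi=np.zeros(f.shape[:2],np.uint8);roi[195:350,245:372]=255
g=((f.max(2)<150)*255).astype(np.uint8)&roi
g=cv2.morphologyEx(g,cv2.MORPH_OPEN,np.ones((5,5)))
cs,_=cv2.findContours(g,0,2);c=max(cs,key=cv2.contourArea)
rect=cv2.boxPoints(cv2.minAreaRect(c)); ap=cv2.approxPolyDP(c,8,True)[:,0]
print(rect,ap.tolist()); print(onz(t,rect,10).round(1)); print(onz(t,ap.astype(float),10).round(1))
for n in C:
    f=C[n]["frame"];hsv=cv2.cvtColor(f,cv2.COLOR_BGR2HSV)
    y=cv2.inRange(hsv,(20,150,120),(35,255,255));
    k,l,s,ce=cv2.connectedComponentsWithStats(y);
    for i in range(1,k):
        if s[i,4]>40: print(n,"yellow",s[i],ce[i],onz(C[n],ce[i],45).round(1))
x0,y0=245,195
cv2.imwrite("pics/topz.png",cv2.resize(t["frame"][195:350,215:400],None,fx=4,fy=4,interpolation=cv2.INTER_CUBIC)[:600,:800])
cv2.imwrite("pics/sidez.png",cv2.resize(C["side"]["frame"][215:360,215:400],None,fx=4,fy=4,interpolation=cv2.INTER_CUBIC)[:600,:800])
E
python3 m.py
```

```text
[[245. 195.]
 [371. 195.]
 [371. 349.]
 [245. 349.]] [[245, 195], [245, 349], [371, 349], [371, 195]]
[[711.7 233.7  10. ]
 [708.6 -18.6  10. ]
 [406.   -7.9  10. ]
 [410.5 231.6  10. ]]
[[711.7 233.7  10. ]
 [410.5 231.6  10. ]
 [406.   -7.9  10. ]
 [708.6 -18.6  10. ]]
side yellow [252 293  16  13 153] [259.48366013 298.32026144] [[474.7  89.6  45. ]]
top yellow [311 306  14  14 153] [317.60784314 312.23529412] [[475.6  93.4  45. ]]
```

```bash
sleep 0
```

```text
(no output)
```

View pics/topz.png

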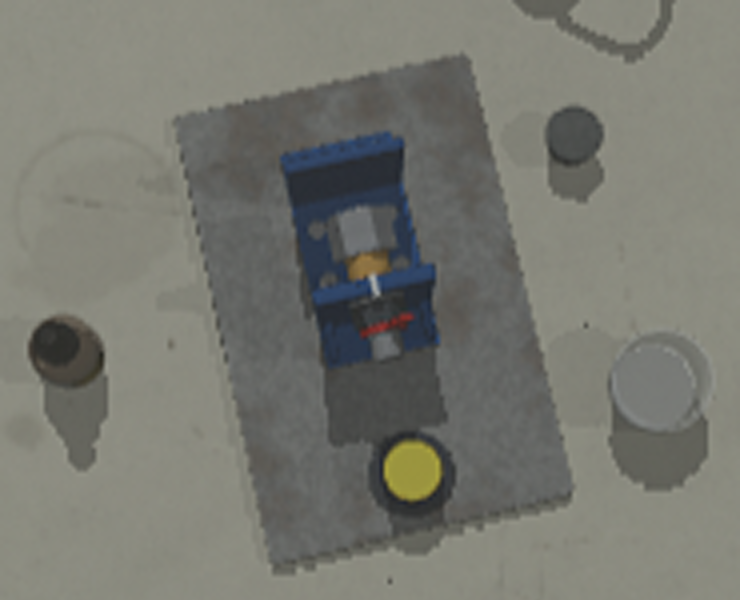

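View pics/sidez.png

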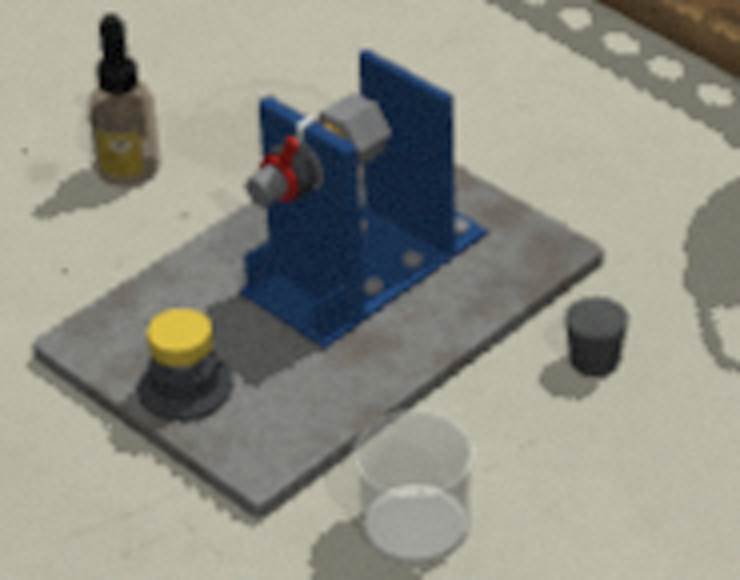

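```bash
cat > fit.py <<'E'
from plant import bot
from h import *
from scipy.optimize import least_squares
C={n:bot.capture(n) for n in("side","top")}
off={"top":(215,195),"side":(215,215)}
D=[("top",(175,118),(112,75,10)),("top",(467,57),(112,-75,10)),("top",(573,494),(-112,-75,10)),
("top",(282,155),(60,28,104)),("top",(402,133),(60,-28,104)),("top",(435,266),(0,-28,110)),("top",(312,293),(0,28,110)),
("side",(35,350),(-112,75,10)),("side",(258,510),(-112,-75,10)),("side",(603,254),(112,-75,10)),
("side",(360,52),(54,28,104)),("side",(452,97),(60,-28,104)),("side",(262,98),(-8,28,110)),("side",(358,152),(0,-28,110))]
def uv(n,p): return (np.array(p)+.5)/4-.5+np.array(off[n])
def w(p,P): return R.from_euler('z',p[2]).apply(P)+[p[0],p[1],0]
def res(p,sel): return np.concatenate([(proj(C[n],w(p,P))[0]-uv(n,u)) for n,u,P in D if n in sel])
for sel in(("top",),("side",),("top","side")):
    s=least_squares(res,[560,110,0.2],args=(sel,),loss='soft_l1');print(sel,s.x.round(3),np.degrees(s.x[2]).round(2));print(res(s.x,sel).reshape(-1,2).round(1).tolist())
p=s.x
for nm,P in dict(pin=(-85,0,36),bolt=(23,0,90),gap=(27,0,104)).items(): print(nm,w(p,P).round(1))
# yellow cap centre: top-view & side view rays, intersect
for z in(36,43,45,47): print(z,onz(C["top"],uv("top",(412,470)),z).round(1),onz(C["side"],uv("side",(180,331)),z).round(1))
# loose things (base contact)
print("bung",onz(C["side"],uv("side",(596,365)),0),"cup",onz(C["side"],uv("side",(415,520)),2),"drop",onz(C["side"],uv("side",(127,165)),5))
print("top: bung",onz(C["top"],uv("top",(574,134)),27),"cup",onz(C["top"],uv("top",(661,383)),44),"drop",onz(C["top"],uv("top",(53,342)),92))
print(bot.get_obs()["time"])
E
python3 fit.py
```

```text
('top',) [5.58083e+02 1.11031e+02 2.07000e-01] 11.87
[[-0.3, -0.2], [0.5, -1.0], [0.4, 0.4], [0.0, 2.0], [0.3, 0.9], [-0.4, -0.8], [-0.4, -0.6]]
('side',) [5.58653e+02 1.08665e+02 2.09000e-01] 11.98
[[-1.5, -1.3], [0.1, 0.2], [1.3, -0.7], [-0.7, 0.7], [1.2, 0.2], [-1.3, 1.6], [0.6, -0.9]]
('top', 'side') [5.58508e+02 1.10253e+02 2.11000e-01] 12.11
[[-0.1, -0.2], [0.6, -1.3], [1.0, -0.0], [0.3, 1.9], [0.6, 0.6], [-0.0, -1.1], [0.0, -0.8], [-2.0, -1.7], [-0.3, -0.4], [0.7, -1.2], [-1.3, 0.3], [0.6, -0.2], [-1.9, 1.2], [0.1, -1.3]]
pin [475.4  92.4  36. ]
bolt [581.  115.1  90. ]
gap [584.9 115.9 104. ]
36 [[476.2  93.2  36. ]] [[480.5 100.7  36. ]]
43 [[475.9  93.3  43. ]] [[477.1  93.5  43. ]]
45 [[475.8  93.4  45. ]] [[476.1  91.5  45. ]]
47 [[475.7  93.4  47. ]] [[475.1  89.5  47. ]]
bung [[ 6.38180810e+02  8.83551449e+00 -1.13686838e-13]] cup [[518.34845138 -23.4230733    2.        ]] drop [[535.20802828 254.70544386   5.        ]]
top: bung [[637.85947576  11.07690021  27.        ]] cup [[514.44402683 -24.62498052  44.        ]] drop [[533.16142467 254.29435062  92.        ]]
0.3
```

```bash
cat > go.py <<'E'
from plant import bot
from h import *
B=(558.3,110.0,0.209)
def W(P): return R.from_euler('z',B[2]).apply(P)+[B[0],B[1],0]
def st():
    o=bot.get_obs();r=R.from_euler('xyz',o["tcp_rot"]).as_matrix();return o,np.array(o["tool_pos"]),r
def to(P,ahead,base=True,half=0):
    o,t,r=st();P=W(P) if base else np.array(P)
    by=np.array([-np.sin(B[2]),np.cos(B[2]),0])*(-1 if half else 1)
    a=np.degrees(np.arctan2(by@r[:,2],by@r[:,1]))
    s=r.T@(P-np.array([0,0,-ahead])-t)/10
    print("shift cm",s.round(2),"turn",a.round(2))
def info():
    o,t,r=st();g=t+r[:,0]*159
    gb=R.from_euler('z',-B[2]).apply(g-[B[0],B[1],0])
    jb=R.from_euler('z',-B[2]).apply(r[:,1])
    print("t",o["time"],"grasp in base",gb.round(1),"jaw dir base",jb.round(3),"toolx",r[:,0].round(3),"F base",R.from_euler('z',-B[2]).apply(o["contact_force"]).round(1),"w",round(o["grip_width"],1),"q6",o["joint_positions"].round(2))
E
python3 -c "
from go import *
info();to((-85,0,80),178);to((-85,0,80),178,half=1)"
```

```text
t 0.3 grasp in base [-277.9  445.   245.5] jaw dir base [ 0.555  0.832 -0.   ] toolx [-0. -0. -1.] F base [-1.   0.5 -0.9] w 91.6 q6 [ 1.05  0.34  1.52 -0.    1.28 -0.15]
shift cm [ 14.66 -26.34  40.73] turn -33.68
shift cm [ 14.66 -26.34  40.73] turn 146.32
```

{"fn": "arm_command", "kwargs": {"moves": [[0,-5.3,8.1,-8,0],[0,-10.5,16.3,-16,0],[0,-15.8,24.4,-24,0],[0,-21,32.6,-32,0],[3,-26.3,40.7,-33.7,0],[5,-26.3,40.7,-33.7,0],[8,-26.3,40.7,-33.7,0],[11,-26.3,40.7,-33.7,0],[14,-26.3,40.7,-33.7,0],[14,-26.3,40.7,-33.7,0]]}}

```text
time: 1.3
tool_pos: [455.0, 120.5, 291.6]
tcp_rot: [-0.312, 1.569, -0.103]
contact_force: [0.9, 0.7, -0.4]
grip_width: 16.4
```

```bash
cat > look.py <<'E'
import sys
from go import *
info()
for n,(x,y) in(("side",(200,190)),("top",(215,190))):
    c=bot.capture(n);cv2.imwrite(f"pics/{n}{sys.argv[1]}.png",cv2.resize(c["frame"][y:y+150,x:x+200],None,fx=4,fy=4,interpolation=cv2.INTER_CUBIC))
E
python3 look.py 1; python3 -c "
from go import *
to((-85,0,46),178)"
```

```text
t 1.3 grasp in base [-98.6  31.6 132.6] jaw dir base [ 0.  1. -0.] toolx [ 0.001 -0.    -1.   ] F base [ 1.1  0.4 -0.4] w 16.4 q6 [ 0.1   0.38  1.83 -0.    0.94 -1.68]
shift cm [ 6.47 -2.99  1.43] turn -0.25
```

View pics/side1.png

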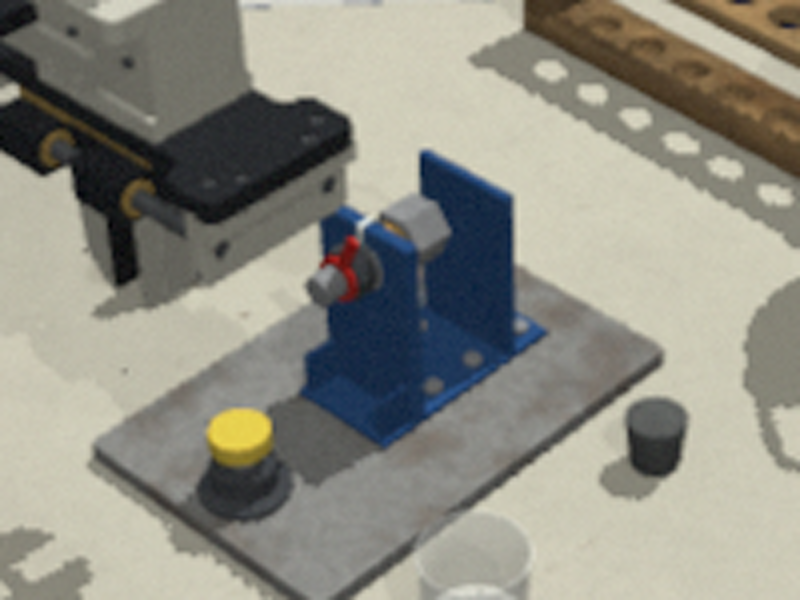

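The side view shows the gripper left of the pin at about the right yaw, with the pin cap at about (240,435) in the crop. I'll move over it next.

{"fn": "arm_command", "kwargs": {"moves": [[0,-3,1.4,0,0],[3,-3,1.4,0,0],[4,-3,1.4,0,0],[4,-3,1.4,0,0],[4,-3,1.4,0,0]]}}

```text
time: 1.9
tool_pos: [474.9, 92.9, 249.4]
tcp_rot: [-3.036, 1.565, -2.83]
contact_force: [-0.5, -1.2, 0.3]
grip_width: 0.3
```

```bash
python3 look.py 2; python3 -c "
from go import *
to((-85,0,36),178)"
```

```text
t 1.9 grasp in base [-86.    0.5  90.4] jaw dir base [ 0.003  1.    -0.001] toolx [-0.005 -0.002 -1.   ] F base [-0.7 -1.1  0.3] w 0.3 q6 [ 0.04  0.46  1.83 -0.    0.85 -1.74]
shift cm [ 3.59 -0.04  0.01] turn -0.18
```

View pics/side2.png

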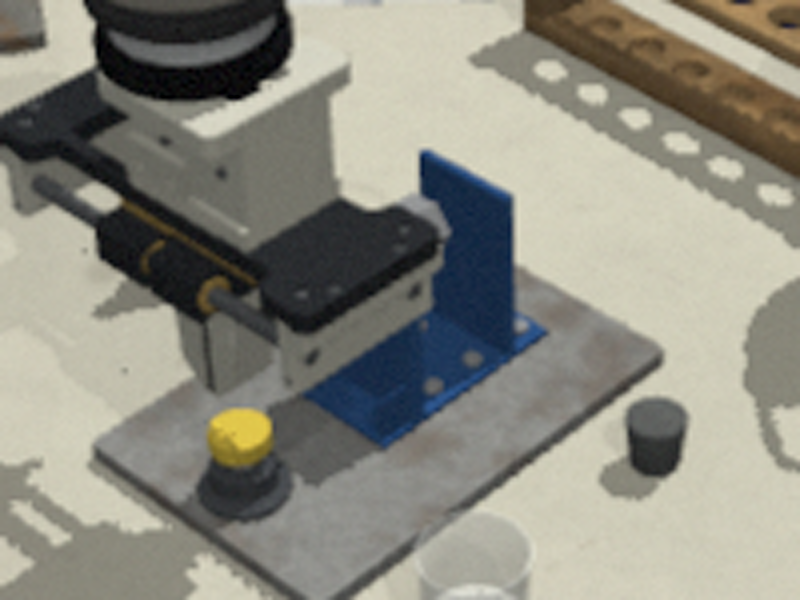

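View pics/top2.png

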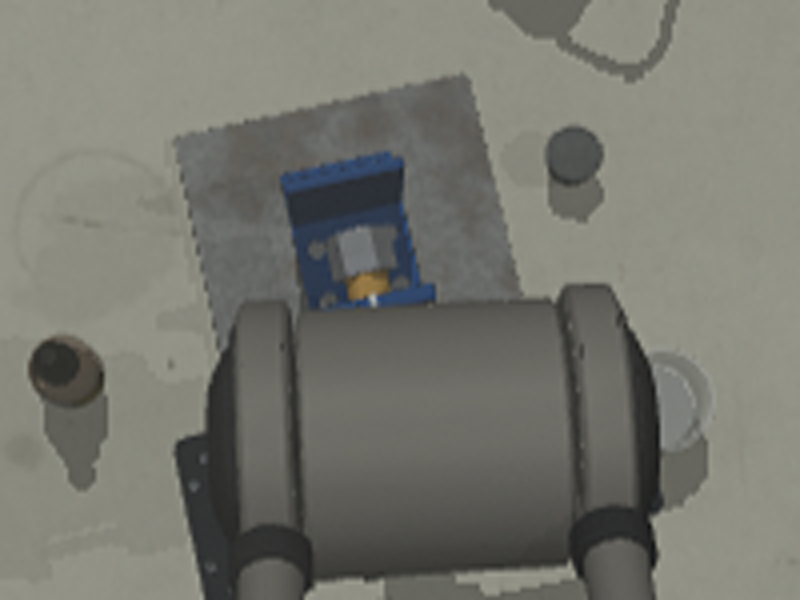

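Run:
```python
from go import *
c=bot.capture("side");o,t,r=st()
for d in(0,112,159,178): print(d,((proj(c,t+r[:,0]*d)[0]-[200,190]+.5)*4-.5).round(0))
cv2.imwrite("pics/side3.png",c["frame"]);info()
```

```text
0 [192.  23.]
112 [217. 259.]
159 [227. 349.]
178 [230. 384.]
t 2.05 grasp in base [-85.5   0.3  90.8] jaw dir base [ 0.003  1.    -0.001] toolx [-0.003 -0.002 -1.   ] F base [ 0.2 -0.2 -0.1] w 0.4 q6 [ 0.03  0.46  1.83 -0.    0.85 -1.74]
```

View pics/side3.png

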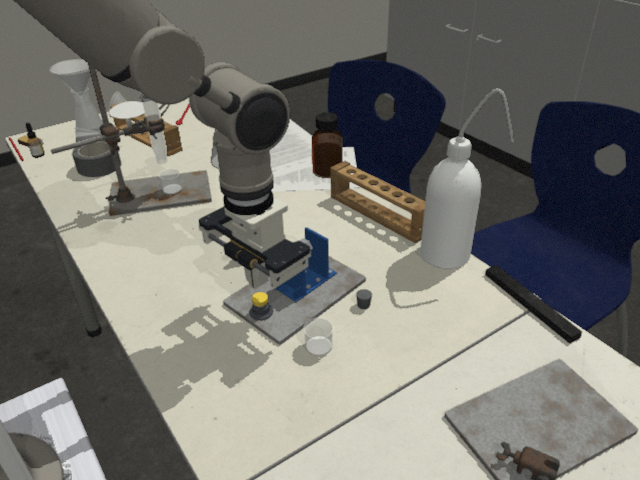

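Run:
```python
from go import *
c=bot.capture("side");info()
for P in [(-85-37,-95,138),(-85+37,-95,138),(-85-37,-65,138),(-85-9,-20,72),(-85-9,20,72),(-85,0,45),(-47,-95,138)]: print(P,((proj(c,W(P))[0]-[200,190]+.5)*4-.5).round(0))
```

```text
t 2.1 grasp in base [-85.6   0.2  90.7] jaw dir base [ 0.003  1.    -0.001] toolx [-0.004 -0.002 -1.   ] F base [ 0.1 -0.  -0. ] w 0.9 q6 [ 0.03  0.46  1.83 -0.    0.85 -1.74]
(-122, -95, 138) [312. 409.]
(-48, -95, 138) [450. 316.]
(-122, -65, 138) [258. 374.]
(-94, -20, 72) [248. 415.]
(-94, 20, 72) [184. 372.]
(-85, 0, 45) [237. 431.]
(-47, -95, 138) [452. 315.]
```

{"fn": "arm_command", "kwargs": {"moves": [[2,0,0,0,0],[2.7,0,0,0,0],[3.0,0,0,0,0],[3.3,0,0,0,0],[3.5,0,0,0,0],[3.6,0,0,0,0],[3.6,0,0,0,0]]}}

```text
time: 2.8
tool_pos: [474.8, 92.7, 214.2]
tcp_rot: [-2.982, 1.567, -2.777]
contact_force: [-3.5, 2.5, 7.3]
grip_width: 0.2
```

```bash
python3 look.py 4
```

```text
t 2.8 grasp in base [-85.9   0.3  55.2] jaw dir base [ 0.004  1.    -0.001] toolx [-0.004 -0.001 -1.   ] F base [-2.9  3.2  7.3] w 0.2 q6 [ 0.03  0.52  1.86 -0.    0.76 -1.74]
```

View pics/side4.png

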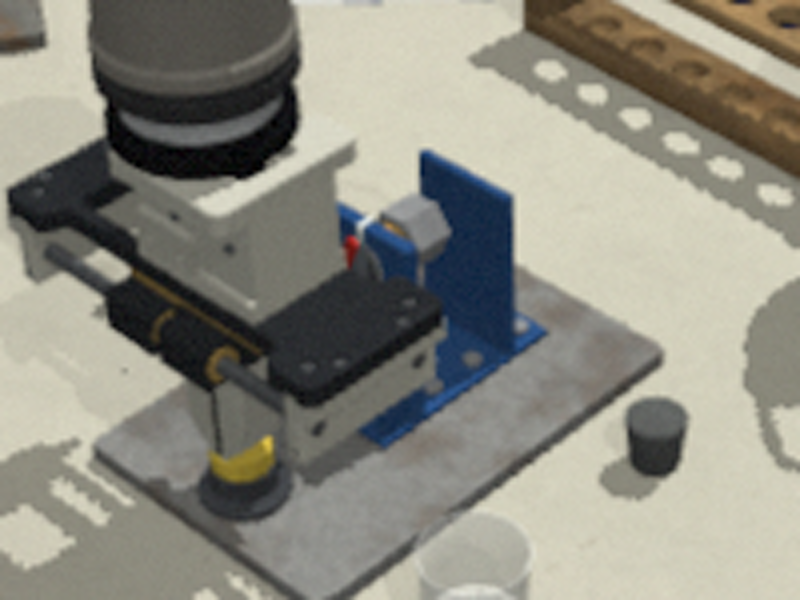

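The fingertips are on the cap at about (240,450), close to the boss. I'll push a little further until the force shows it is seated.

{"fn": "arm_command", "kwargs": {"moves": [[0.2,0,0,0,0],[0.3,0,0,0,0],[0.4,0,0,0,0],[0.4,0,0,0,0],[0.4,0,0,0,0]]}}

```text
time: 3.4
tool_pos: [474.6, 92.8, 213.8]
tcp_rot: [-2.613, 1.568, -2.407]
contact_force: [-13.1, -0.3, 40.6]
grip_width: 0.5
```

```bash
python3 -c "
from go import *
info()"
```

```text
t 3.4 grasp in base [-85.8   0.4  54.8] jaw dir base [ 0.003  1.    -0.001] toolx [-0.002 -0.002 -1.   ] F base [-12.9   2.4  40.6] w 0.5 q6 [ 0.03  0.52  1.87 -0.    0.76 -1.74]
```

The force rose to 40 N with the tip at z ≈ 36, so the pin is seated. I'll retreat upward and check.

{"fn": "arm_command", "kwargs": {"moves": [[-2,0,0,0,0],[-6,0,0,0,0],[-10,0,0,0,0.3],[-13,0,0,0,0.6],[-13,0,0,0,1],[-13,0,0,0,1],[-13,0,0,0,1]]}}

```text
time: 4.1
tool_pos: [474.5, 92.9, 342.6]
tcp_rot: [-2.898, 1.567, -2.692]
contact_force: [0.1, 0.0, 0.7]
grip_width: 35.5
```

```bash
python3 look.py 5; python3 -c "
from go import *
to((23,0,150),178); to((23,0,90),159)"
```

```text
t 4.1 grasp in base [-86.1   0.5 183.6] jaw dir base [ 0.003  1.    -0.001] toolx [-0.004 -0.002 -1.   ] F base [ 0.1 -0.   0.7] w 35.5 q6 [ 0.04  0.33  1.73 -0.    1.09 -1.74]
shift cm [ 1.4  -0.03 10.85] turn -0.18
shift cm [ 9.3  -0.02 10.88] turn -0.18
```

View pics/side5.png

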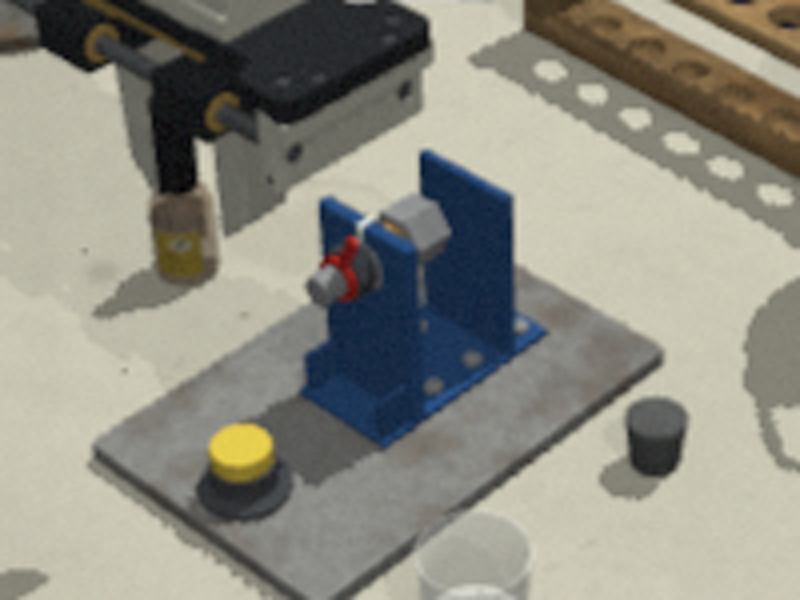

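The cap now sits directly on the dark boss at about (242,455). The pointer is still leaning, with the bolt head visible at (415,228).

{"fn": "arm_command", "kwargs": {"moves": [[0,0,4,0,1],[0,0,8,0,1],[0,0,10.9,0,0.6],[0,0,10.9,0,0.6],[3,0,10.9,0,0.6],[5,0,10.9,0,0.6],[5,0,10.9,0,0.6],[5,0,10.9,0,0.6]]}}

```text
time: 5.0
tool_pos: [580.8, 115.1, 291.7]
tcp_rot: [-3.033, 1.565, -2.827]
contact_force: [-0.1, -0.4, 0.4]
grip_width: 55.0
```

```bash
python3 look.py 6; python3 -c "
from go import *
to((23,0,84),159)"
```

```text
t 5.0 grasp in base [ 22.    0.2 132.7] jaw dir base [ 0.003  1.    -0.001] toolx [-0.006 -0.002 -1.   ] F base [-0.2 -0.4  0.4] w 55.0 q6 [ 0.07  0.57  1.48 -0.    1.09 -1.71]
shift cm [ 5.01 -0.02 -0.04] turn -0.18
```

View pics/side6.png

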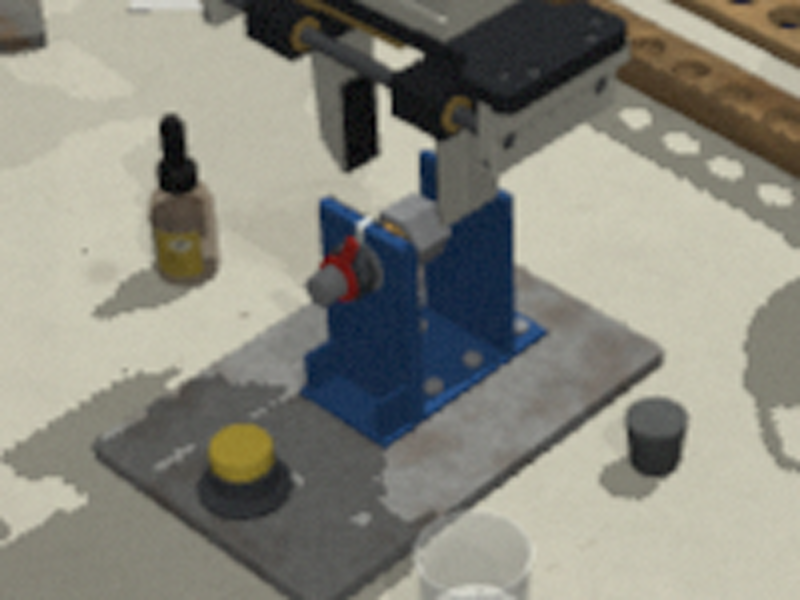

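The fingers straddle the head, left finger at (355,165) and right at (470,200), clear of both ears.

{"fn": "arm_command", "kwargs": {"moves": [[1,0,0,0,0.6],[2,0,0,0,0.6],[3,0,0,0,0.6],[4,0,0,0,0.6],[5,0,0,0,0.6],[5,0,0,0,0.6],[5,0,0,0,0.6]]}}

```text
time: 5.8
tool_pos: [581.2, 115.0, 242.8]
tcp_rot: [-2.871, 1.567, -2.665]
contact_force: [0.1, 0.6, 0.4]
grip_width: 54.7
```

```bash
python3 look.py 7
```

```text
t 5.8 grasp in base [22.9  0.  83.8] jaw dir base [ 0.003  1.    -0.001] toolx [-0.003 -0.002 -1.   ] F base [0.2 0.6 0.4] w 54.7 q6 [ 0.07  0.63  1.53 -0.    0.99 -1.71]
```

View pics/side7.png

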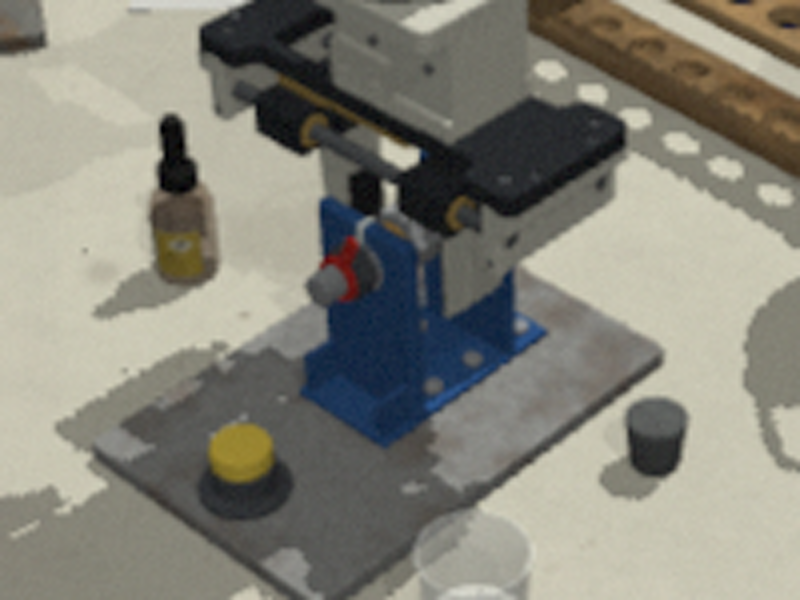

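View pics/top7.png

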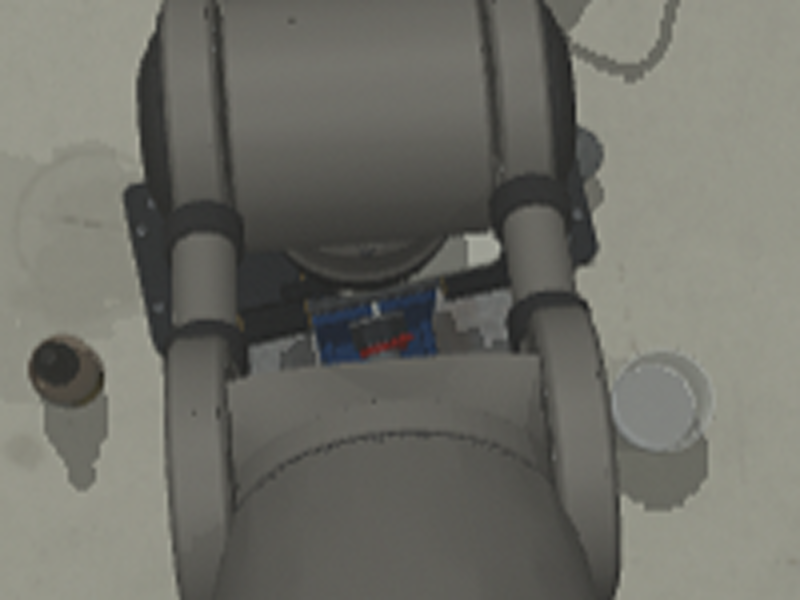

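The fingers are beside the head. The pointer is still visible in both views: (345,270) in the side crop and (385,345) in the top crop. The flats lean and the tool stays vertical, so I'll roll the head round with the right finger: touch it, press toward +y, drag upward, then close.

{"fn": "arm_command", "kwargs": {"moves": [[0,0,0,0,0.44],[0,0,0,0,0.44],[0,0,0,0,0.44],[0,0.3,0,0,0.44],[0,0.4,0,0,0.44],[0,0.5,0,0,0.44],[0,0.6,0,0,0.44],[0,0.6,0,0,0.44]]}}

```text
time: 6.7
tool_pos: [580.2, 120.8, 243.5]
tcp_rot: [-2.458, 1.568, -2.252]
contact_force: [-0.8, -0.7, -0.3]
grip_width: 40.7
```

```bash
python3 -c "
from go import *
info()"
```

```text
t 6.7 grasp in base [23.3  5.7 84.5] jaw dir base [ 0.003  1.    -0.002] toolx [-0.002 -0.002 -1.   ] F base [-0.9 -0.5 -0.3] w 40.7 q6 [ 0.08  0.63  1.53 -0.    0.99 -1.7 ]
```

{"fn": "arm_command", "kwargs": {"moves": [[0,0.1,0,0,0.44],[0,0.2,0,0,0.44],[0,0.2,0,0,0.44]]}}

```text
time: 7.0
tool_pos: [580.1, 121.4, 243.5]
tcp_rot: [-2.046, 1.566, -1.84]
contact_force: [1.5, -9.3, 0.1]
grip_width: 40.3
```

```bash
python3 -c "
from go import *
info()"
```

```text
t 7.0 grasp in base [23.3  6.  84.5] jaw dir base [ 0.003  1.    -0.004] toolx [-0.001 -0.005 -1.   ] F base [-0.5 -9.4  0.1] w 40.3 q6 [ 0.08  0.63  1.53 -0.01  0.99 -1.7 ]
```

Contact, with 9.4 N. Now press further and drag up.

{"fn": "arm_command", "kwargs": {"moves": [[0,0.2,0,0,0.44],[-0.1,0.3,0,0,0.44],[-0.2,0.3,0,0,0.44],[-0.3,0.35,0,0,0.44],[-0.4,0.4,0,0,0.44]]}}

```text
time: 7.5
tool_pos: [579.8, 123.1, 246.9]
tcp_rot: [-1.886, 1.562, -1.681]
contact_force: [2.8, -14.9, -6.0]
grip_width: 40.3
```

```bash
python3 look.py 8
```

```text
t 7.5 grasp in base [23.3  7.  87.9] jaw dir base [ 0.003  1.    -0.008] toolx [-0.001 -0.009 -1.   ] F base [ -0.3 -15.2  -6. ] w 40.3 q6 [ 0.08  0.62  1.53 -0.01  0.99 -1.69]
```

View pics/side8.png

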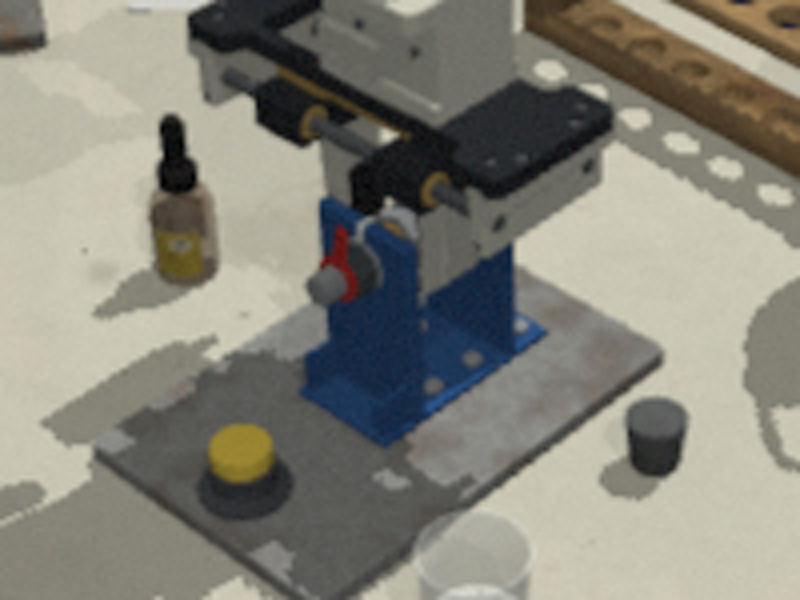

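View pics/top8.png

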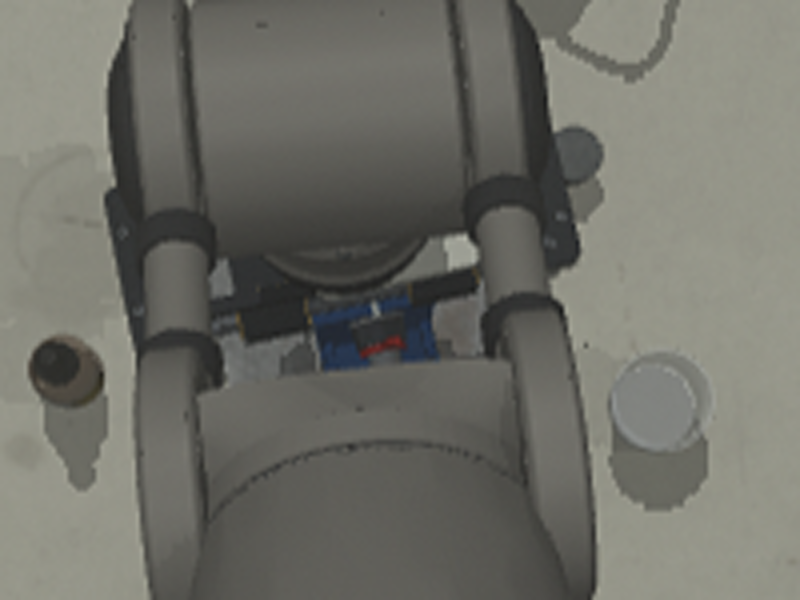

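Dragging works: the pointer tip in the side crop went from about (352,240) to (340,230). I'll compare that with the projected positions for a few angles.

```bash
cat > ang.py <<'E'
from go import *
c=bot.capture("side");f=c["frame"];hsv=cv2.cvtColor(f,cv2.COLOR_BGR2HSV)
m=(((hsv[...,0]<8)|(hsv[...,0]>172))&(hsv[...,1]>150)&(hsv[...,2]>80)).astype(np.uint8)
m[:230]=0;m[280:]=0;m[:,:270]=0;m[:,305:]=0
v,u=np.nonzero(m);i=v.argmin();print("red tip row",v.min()," col",u[v<=v.min()+1].mean(),"n",len(v), "centroid",u.mean(),v.mean())
for x in(-18,-22):
  for th in(0.4,.2,.1,0,-.1,-.2): print(x,th,proj(c,W((x,-29*np.sin(th),90+29*np.cos(th))))[0].round(1))
  print("axis",proj(c,W((x,0,90)))[0].round(1))
info()
E
python3 ang.py
python3 - <<'E'
E
```

```text
red tip row 247  col 284.8 n 54 centroid 285.24074074074076 254.88888888888889
-18 0.4 [289.5 249.1]
-18 0.2 [287.2 246.9]
-18 0.1 [286.  246.1]
-18 0 [284.8 245.3]
-18 -0.1 [283.7 244.7]
-18 -0.2 [282.5 244.2]
axis [285.8 258.7]
-22 0.4 [287.8 250.1]
-22 0.2 [285.5 248. ]
-22 0.1 [284.3 247.1]
-22 0 [283.1 246.4]
-22 -0.1 [282.  245.7]
-22 -0.2 [280.8 245.3]
axis [284.1 259.8]
t 7.65 grasp in base [23.3  7.  88. ] jaw dir base [ 0.003  1.    -0.008] toolx [-0.001 -0.009 -1.   ] F base [ -0.  -14.3  -3.1] w 40.8 q6 [ 0.08  0.62  1.53 -0.01  0.99 -1.69]
```

The angle is about 0.1 rad. I'll drag a little further up, then close while moving the tool back so the right finger stays pressed on its flat.

{"fn": "arm_command", "kwargs": {"moves": [[-0.1,0.35,0,0,0.44],[-0.2,0.4,0,0,0.44],[-0.2,0.25,0,0,0.4],[-0.2,0.05,0,0,0.36],[-0.2,-0.15,0,0,0.32],[-0.2,-0.3,0,0,0.28],[-0.2,-0.4,0,0,0.0],[-0.2,-0.5,0,0,0.0],[-0.2,-0.6,0,0,0.0],[-0.2,-0.6,0,0,0.0]]}}

```text
time: 8.65
tool_pos: [581.2, 116.6, 248.5]
tcp_rot: [-1.897, 1.561, -1.692]
contact_force: [2.9, -4.9, -6.2]
grip_width: 26.0
```

```bash
python3 ang.py | grep -v -- -22; python3 look.py 9
```

```text
red tip row 246  col 283.8 n 54 centroid 284.962962962963 254.5
-18 0.4 [289.5 249.1]
-18 0.2 [287.2 246.9]
-18 0.1 [286.  246.1]
-18 0 [284.8 245.3]
-18 -0.1 [283.7 244.7]
-18 -0.2 [282.5 244.2]
axis [285.8 258.7]
axis [284.1 259.8]
t 8.7 grasp in base [23.2  0.3 89.5] jaw dir base [ 0.004  1.    -0.009] toolx [-0.001 -0.01  -1.   ] F base [ 1.4 -5.4 -6.4] w 25.9 q6 [ 0.07  0.62  1.52 -0.01  1.   -1.7 ]
t 8.7 grasp in base [23.2  0.3 89.5] jaw dir base [ 0.004  1.    -0.009] toolx [-0.001 -0.01  -1.   ] F base [ 1.4 -5.4 -6.4] w 25.9 q6 [ 0.07  0.62  1.52 -0.01  1.   -1.7 ]
```

View pics/side9.png

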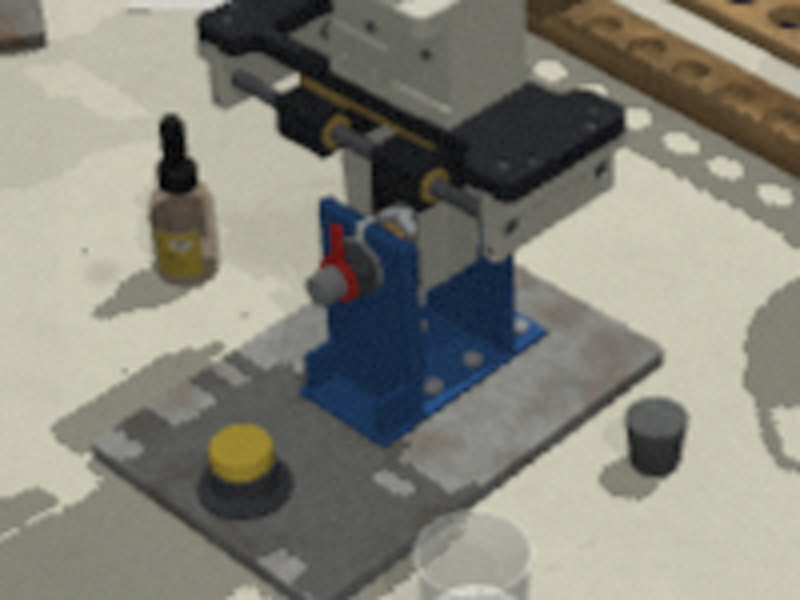

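View pics/top9.png

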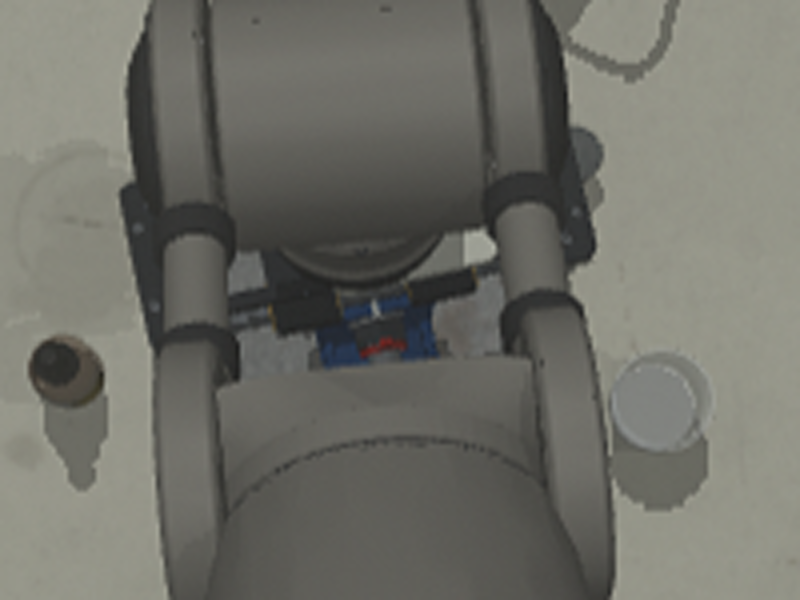

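The opening is 26.0 mm, which matches the across-flats size, and the pointer stands up in both views at about 0 rad. I'll hold to settle and then recheck.

{"fn": "arm_command", "kwargs": {"moves": [[0,0,0,0,0],[0,0,0,0,0],[0,0,0,0,0],[0,0,0,0,0],[0,0,0,0,0],[0,0,0,0,0],[0,0,0,0,0],[0,0,0,0,0]]}}

```text
time: 9.6
tool_pos: [581.2, 116.7, 248.4]
tcp_rot: [-1.881, 1.561, -1.675]
contact_force: [2.7, -3.6, -4.1]
grip_width: 25.7
```

```bash
python3 ang.py | grep -E "red|^t"; python3 look.py 10
```

```text
red tip row 246  col 283.8 n 55 centroid 284.8909090909091 254.4909090909091
t 9.65 grasp in base [23.3  0.3 89.4] jaw dir base [ 0.003  1.    -0.009] toolx [-0.001 -0.01  -1.   ] F base [ 2.  -4.1 -3.8] w 25.9 q6 [ 0.07  0.62  1.52 -0.01  1.   -1.7 ]
t 9.65 grasp in base [23.3  0.3 89.4] jaw dir base [ 0.003  1.    -0.009] toolx [-0.001 -0.01  -1.   ] F base [ 2.  -4.1 -3.8] w 25.9 q6 [ 0.07  0.62  1.52 -0.01  1.   -1.7 ]
```

View pics/side10.png

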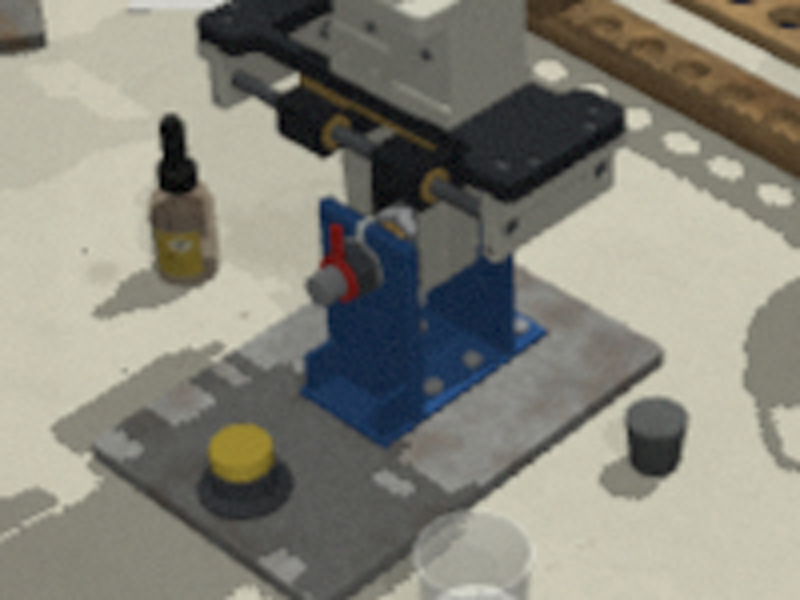

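The grip is stable: the pointer is upright at (337,235), the cap is down on its boss, and the bottle, beaker and bung have not moved. Handing in.

```bash
python3 -c "
from plant import bot
print(bot.close_job())"
```

```text
the job is handed in; nothing more can be done
None
```

The pin is pressed home and the bolt is held with its pointer upright. I handed the job in at about 9.7 s, still gripping; no verdict is reported.

- **Pin:** I pressed it with the shut fingers until the force rose to about 40 N with the fingertips at z ≈ 36 mm. The picture afterwards shows the cap sitting on its boss.
- **Bolt:** The tool could not tilt, so I pressed the right finger on the leaning head and dragged it up, which rolled the bolt upright against its spring. I then closed both fingers on the flats while moving the tool back to centre.
- **Last checks:**
  - The jaw opening was 25.7–26.0 mm, which matches the 26 mm across flats.
  - The grasp point was within about 1 mm of the bolt-head centre by my fit, which is itself good to 2–3 mm.
  - The pointer did not move over the last second of holding.
- **Bystanders:** The dropper bottle, beaker and bung look unmoved in the pictures.
- **Not certain:**
  - The bolt angle comes only from the red pointer in the pictures, about 0 ± 0.1 rad depending on where along the bolt the pointer is taken to sit. The square grip on the flats supports upright.
  - The tool ended about 0.01 rad off vertical.
  - The finger force on the bolt was not measured directly; I relied on the fixed 30 N grip.

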